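# Close a casting mould and hold the curing box open

## Robot

A 6-joint arm with a two-finger parallel gripper is mounted at the origin on a cart in front of the work surface, level with it; the furniture and walls round the work are solid. World frame = base frame: x ahead of the robot, y to its left, z up, the work surface at z = 0. Lengths are in m, angles in rad, forces in N, time in s.
With the tool pointing down it reaches from about 0.375 to 0.975 m from the base axis. Payload 3.8 kg.
Tool frame: the origin (TCP) lies at the very end of the fingers, on their centre line; the grasp point (between the pads) lies 19 mm behind it; y points along the fingers, x is the direction in which the jaws open and shut, and the axes are right-handed (so a half turn about y gives the same grasp; the last joint's range is limited). The gripper opens to 85 mm and grips with 20 to 120 N. Pads are 22 mm wide; open, the fingers measure 114 mm over their backs; the gripper's body (76 mm by 85 mm) begins 54 mm behind the grasp point. The pads swing forward as they close: fully open they stand 13 mm farther back than shut.
Start: joints at [-1.263, 0.264, 1.604, -0, 1.274, -0.037], TCP at [0.228, -0.635, 0.231] pointing down, gripper open.
Joint ranges: [-2.63, 2.63], [-0.94, 2.18], [0.31, 2.57], [-1.31, 4.45], [0, 2.66], [-2.55, 2.55]. Speed limits (rad/s): [2.57, 2.57, 3.14, 3.14, 3.14, 3.14].

## Interface

Orientations are given as a rotation vector (axis times angle).
In Python, from workcell import bot, cams gives the robot as it stands.
- The arm moves only by the tool play_rows, never from a script. Its argument "motion" is a list of rows, each a list of 2 entries, a list of its own where there are three numbers: the shift along the world's x, y, z normalised to -1 to 1, where 1 is 400 mm, then the turn, a rotation vector about the world's x, y, z normalised to -1 to 1, where 1 is pi/4 rad. In form: [[[tx, ty, tz], [ax, ay, az]], ...]. A call has 1 to 10 rows; each row is the pose to reach, as a shift and turn from the pose commanded when the call began; what a row does not reach only later rows make up. A row lasts 1/8 s, in which the tool goes at most 62.5 mm and 10.7 degrees, less where a joint would pass 70% of its speed; a pose out of reach is approached as far as the arm can. A call with a number of a shift or a turn outside -1 to 1 is refused whole. A call with a gripper value outside its range is refused whole. "gripper" is the closure, from 0 (fully open) to 1 (shut), set as the call begins (left out, the last holds). The fingers move at their own pace and stop on an object; "squeeze" is the grip in N (left out, the last holds). Time passes only in rows, so rows that repeat a pose let the fingers close. It gives the time, the measured TCP pose, the force and the opening at its end, in the units of the state.
- bot.read_state(): the state, without advancing time (a new reading comes with each control period).
- cams.read_camera(name): name is "scene" or "top"; returns (picture, depth): 480x640x3 uint8, red, green, blue; 480x640 float32, m along the optical axis (not along the pixel's ray), 0 where there is no reading.
- cams.calibration(name): a dict with "mtx" (3x3 intrinsics, pixels), "k1" (the pictures are not rectified: a ray, as slopes to the right and down, at radius r is drawn at 1 + k1 r^2 times it, then the intrinsics apply), "R" (3x3) and "t" (3): a world point X has camera coordinates R X + t. Camera axes: x right, y down, z forward; pixel columns grow to the right and rows downward; lengths in m; the calibration is good to about 2 mm. A picture is of the moment at which its call begins. calibration takes no time and is no camera call.
- bot.finish_job(): hands the job in, once; it reports no verdict.
Trained networks look in the newest picture that a camera, given by its name, has taken for a name from the list of things; names that differ only in an ending like _2 or _b are one class to them, and where a whole thing is asked for, a point or a joint stands for the part that bears it (a point fixed in the world has none). Each returns a list of dicts, best first, with "conf" (0 to 1); they miss things now and then, are a little off and sometimes report something else, mostly with a low value. They report only what shows in the picture. A call takes as long as a camera call. They do not tell look-alikes from the thing itself.
- cams.recognise(camera, label): "xyz" ([x, y, z] in m, in the coordinates of the camera as it stood for that picture, good to about 4 mm: the middle of the surface that is visible of it).
- cams.regions_of(camera, label): "mask" (480x640 bool, what is visible of it).
- cams.mark_of(camera, label): "xyz" ([x, y, z] in m, in the coordinates of the camera as it stood for that picture, good to about 4 mm: a listed point, or the origin of a listed thing).
The state is a dict: "time": time; "q": joint angles; "joint_vel": joint speeds; "joint_torque": joint torques, N m; "tool_pos": TCP position; "tcp_rot": TCP orientation; "wrist_force": force on the tool from outside, world axes, zero at the start; "torque": the same for the moment, N m; "width": opening from 0.0 (shut) to 1.0 (fully open).
Only numpy, scipy, OpenCV 4.12 (cv2) and the standard library are available. Lean on these libraries where they do the work, as an engineer would, in place of code of your own. Each camera call takes 0.05 s, during which the arm holds its last target.

## Task

Close the casting mould: pick up its white backplate, lower it (do not drop it) over the mould's two locating pins until it rests flush, and let go. Then open the curing box for the colleague across the table, who will put the mould in: tug the cover up by its round knob, and if it is caught, turn the knob about a quarter turn and tug again until it comes free. Raise the cover about half way (some 45 degrees) and finish still holding it there, since it has no stay, with the mould closed and the bottles, tape roll and loose tile left where they are.

Things in the scene. Friction and masses are not known exactly. Their poses are not given: they have to be found in the camera images.
- backplate: Loose white plate 140 x 90 x 8 mm (x, y, z), 175 to 350 g, lying flat; two 11 mm through holes at x = -56 and +56 mm, y = 0. On top a wooden grip bar along x, 90 mm long, 14 mm wide, from 22 to 38 mm above the underside, on two 11 mm posts at x = -34 and +34 mm. Origin: centre of the underside. Either way round (half turn about z) fits.
- mould: Loose grey metal mould half 140 x 90 x 30 mm (x, y, z), 1 kg, on the table, its open pocket holding a tile below the top face. Two 8 mm steel pins at x = -56 and +56 mm, y = 0, noses tapering to 3 mm, end 18 mm above the top face. Origin: centre of the underside. With the backplate flush, its origin is 30 mm above this one.
- curing_box: Fixed white box 200 x 220 x 100 mm (x, y, z) under a flat grey cover 10 mm thick with an amber window (200 x 220 mm, 0.45 kg; top 110 mm above the table). Origin: centre of the underside; the box may be turned a little about z. The cover is hinged along the box's -x side, nearest the robot, so its +x edge rises.
- hinge (a point): Middle of the cover's hinge line: fixed to the box at x = -100 mm, 100 mm above its underside; the hinge line runs along this frame's y. Under the cover, 165 mm from here, the knob's shaft carries a cam with a wing on either side; a wing that points to +x (within about 45 degrees) is caught beneath a lip of the box. Nothing outside shows how the wings point: they may start caught or free.
- knob (a point): Grip point on the axis of the black round knob, 22 mm above the cover's top (fingertips then clear it by 3 mm). Knob 36 mm across, 34 mm high, 35 mm inside the cover's +x edge. Frame of the cover: z along the knob, y along the hinge; it does not turn with the knob. No end stops, friction 0.05 N m, stays put. A quarter turn either way changes caught to free, or free to caught.
- cover (a joint): Angle of the curing box's cover, rad: 0 shut, growing as its +x edge rises, stop at 1.4. It falls shut if let go. While caught it can be tugged up only about 3 mm at the knob (0.02 rad).
- resin_bottle: White screw-cap bottle, 55 mm across, 104 mm tall, loose; origin at the centre of its base. Leave it standing.
- hardener_bottle: White screw-cap bottle, 55 mm across, 104 mm tall, loose; origin at the centre of its base. Leave it standing.
- dropper: Small white dropper bottle, 25 mm across, 87 mm tall, loose; origin at the centre of its base. Leave it standing.
- masking_tape: Roll of masking tape lying flat, 104 mm across, 25 mm tall, loose; origin at the centre of its underside. Leave it alone.
- tile_a: Loose tile 72 x 32 x 6 mm lying flat; origin at the centre of its underside. Leave it alone.
There are look-alikes about, which are no part of the job. Leave any purple look-alike of the backplate alone. Leave any turquoise look-alike of the resin_bottle alone.

How it is judged:
By the outcome, as a careful person would: the job done as asked, in the order asked, and still so for the second after the job is handed in, while the arm keeps its last pose, push and grip.
It also fails if it takes over 64 s, if anything falls off the work surface, if the arm or the gripper's body presses on something with over 40 N, if the wrist force passes 120 N, or if a joint passes its speed limit or range.

## Working session

There is one attempt and no reset: what is moved stays moved. The work goes in short steps, Python scripts to look and compute and a tool call to move; the robot and the scene stay as the last step left them, time stands still between calls to the robot, and variables do not carry over. Pictures are saved under pics/ and viewed, and the job is handed in when it is done.

Besides the shell and the picture viewer there is one more tool, called after "Call:" as a command line: name --argument value ..., lists and objects as JSON in quotes. play_rows: Moves the arm, as the interface text tells. Its arguments: {"type":"object","properties":{"motion":{"type":"array","items":{"type":"array"}},"gripper":{"type":"number"},"squeeze":{"type":"number"}},"required":["motion"]}

```bash
ls; mkdir -p pics; cat > h.py <<'E'
import numpy as np, cv2
from workcell import bot, cams
def ray(name,u,v):
    c=cams.calibration(name);K=np.array(c['mtx']);k1=c['k1']
    xd=(np.asarray(u,float)-K[0,2])/K[0,0];yd=(np.asarray(v,float)-K[1,2])/K[1,1]
    x,y=xd.copy(),yd.copy()
    for _ in range(20):
        s=1+k1*(x*x+y*y);x=xd/s;y=yd/s
    return np.stack([x,y,np.ones_like(x)],-1)
def world(name,pc):
    c=cams.calibration(name);return (np.asarray(pc)-np.array(c['t']))@np.array(c['R'])
def onz(name,u,v,z):
    c=cams.calibration(name);R=np.array(c['R']);o=-R.T@np.array(c['t']);d=ray(name,u,v)@R
    return o+d*((z-o[2])/d[...,2])[...,None]
def proj(name,X):
    c=cams.calibration(name);K=np.array(c['mtx']);p=np.asarray(X)@np.array(c['R']).T+np.array(c['t'])
    x=p[...,0]/p[...,2];y=p[...,1]/p[...,2];s=1+c['k1']*(x*x+y*y)
    return np.stack([K[0,0]*x*s+K[0,2],K[1,1]*y*s+K[1,2]],-1)
def cloud(name,depth):
    v,u=np.mgrid[0:480,0:640];return world(name,ray(name,u,v)*depth[...,None])
E
python3 - <<'E'
from h import *
for n in ['scene','top']:
    im,d=cams.read_camera(n);cv2.imwrite(f'pics/{n}0.png',im[...,::-1]);np.savez(f'{n}0.npz',im=im,d=d)
    c=cams.calibration(n);print(n,np.array(c['mtx']).round(1).tolist(),c['k1'],np.array(c['t']).round(3),(-np.array(c['R']).T@np.array(c['t'])).round(3))
    for l in ['backplate','mould','curing_box','hinge','knob','resin_bottle','hardener_bottle','dropper','masking_tape','tile_a']:
        for r in cams.mark_of(n,l)[:3]:
            w=world(n,r['xyz']);print(l,round(r['conf'],2),w.round(3),proj(n,w).round(0))
print(bot.read_state())
E
```

```text
pics
scene [[480.8, 0.0, 318.7], [0.0, 480.8, 239.0], [0.0, 0.0, 1.0]] -0.032343038125344246 [0.463 0.261 1.112] [-0.118  0.908  0.825]
backplate 0.77 [ 0.789 -0.287  0.002] [317. 210.]
backplate 0.55 [ 0.566  0.065 -0.001] [307. 282.]
mould 0.86 [0.526 0.281 0.004] [267. 330.]
mould 0.23 [ 0.455 -0.201  0.1  ] [390. 223.]
curing_box 0.7 [ 0.559 -0.213 -0.001] [361. 240.]
curing_box 0.69 [0.524 0.282 0.003] [267. 331.]
hinge 0.58 [ 0.457 -0.202  0.1  ] [389. 223.]
knob 0.78 [ 0.624 -0.223  0.134] [346. 196.]
resin_bottle 0.77 [ 0.691 -0.021 -0.002] [292. 255.]
resin_bottle 0.7 [ 0.707  0.082 -0.005] [266. 270.]
hardener_bottle 0.9 [0.74  0.181 0.002] [234. 281.]
dropper 0.46 [0.705 0.238 0.   ] [228. 296.]
masking_tape 0.66 [ 0.455 -0.202  0.101] [390. 223.]
masking_tape 0.6 [ 0.365 -0.417 -0.001] [444. 230.]
tile_a 0.66 [0.464 0.461 0.001] [234. 390.]
top [[541.2, 0.0, 323.8], [0.0, 541.2, 238.5], [0.0, 0.0, 1.0]] 0.0022486175588608565 [-0.041  0.592  1.434] [0.255 0.002 1.531]
backplate 0.92 [ 0.567  0.064 -0.002] [312. 251.]
backplate 0.92 [ 0.79  -0.288 -0.003] [440. 193.]
mould 
[... 571 characters left out ...]
473. 343.]
tile_a 0.59 [ 0.463  0.455 -0.003] [172. 269.]
{'time': 1.1, 'q': array([-1.26291049e+00,  2.63895844e-01,  1.60397882e+00, -1.98482660e-05,
        1.27367115e+00, -3.69008107e-02]), 'joint_vel': array([-0.00076751,  0.00067653, -0.00027177,  0.00096892,  0.00209315,
        0.00080063]), 'joint_torque': array([ 3.95543948e-04, -5.15082264e+01, -3.67732573e+01, -5.49113668e-05,
        9.38634876e-04, -1.09073859e-06]), 'tool_pos': array([ 0.22814348, -0.63529252,  0.23129398]), 'tcp_rot': array([-1.35286098,  0.95155121, -0.95159389]), 'wrist_force': array([ 0.6007726 , -0.35281297,  0.12011168]), 'torque': array([0.04860435, 0.01377608, 0.00662669]), 'width': 0.999386710794149}
```

View pics/scene0.png

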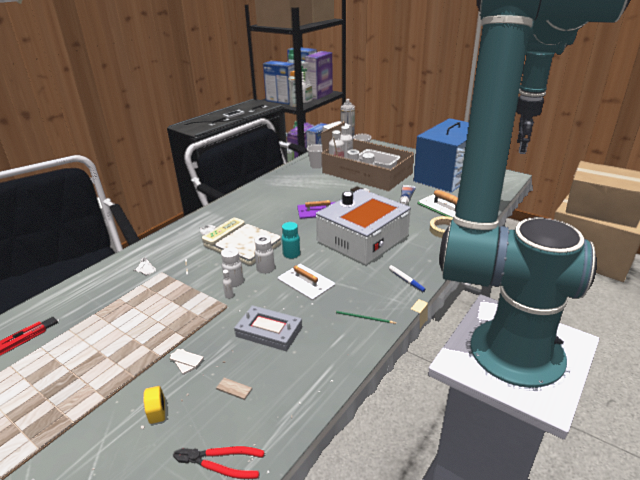

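View pics/top0.png

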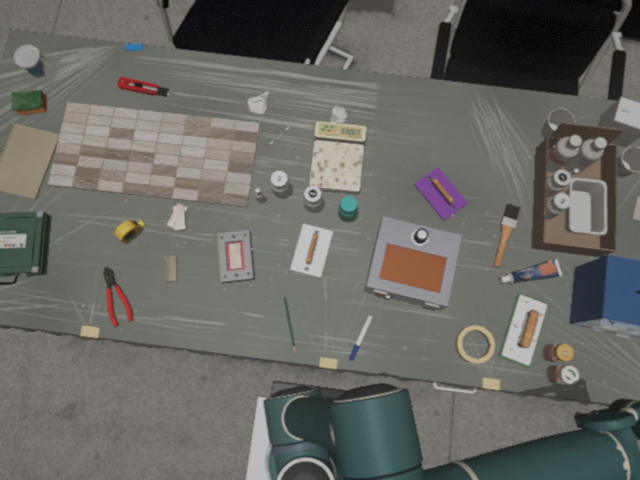

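```bash
python3 - <<'E'
import numpy as np,cv2
im=np.load('top0.npz')['im'][...,::-1]
a=cv2.resize(im[210:300,200:350],(800,480),interpolation=cv2.INTER_CUBIC)
cv2.imwrite('pics/c1.png',a)
b=cv2.resize(im[160:330,360:500],(494,600),interpolation=cv2.INTER_CUBIC)
cv2.imwrite('pics/c2.png',b)
E
```

```text
(no output)
```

View pics/c1.png

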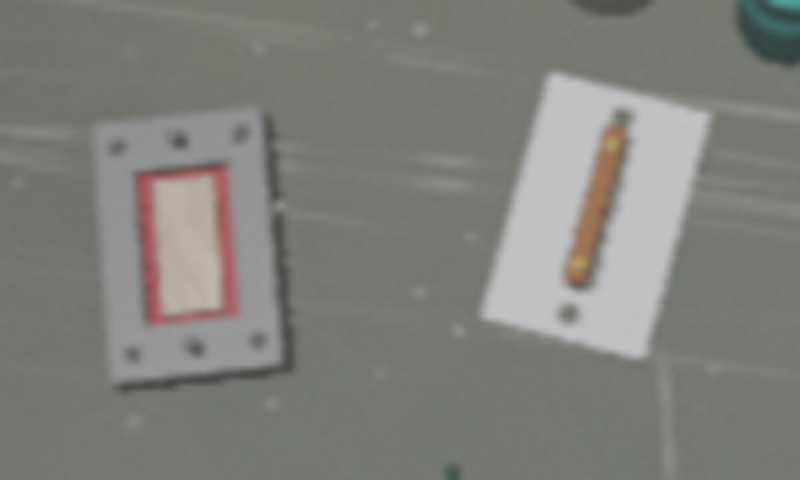

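View pics/c2.png

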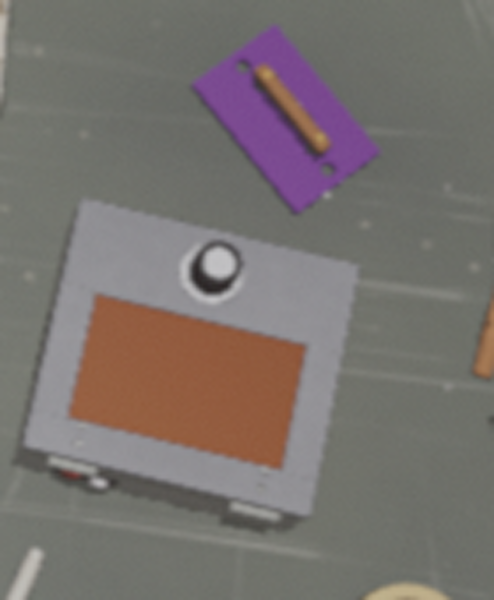

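```bash
cat >> h.py <<'E'
from scipy.ndimage import map_coordinates
from scipy.optimize import least_squares
def fitrect(name,im,z,L,W,p0,span=0.008,sides=(0,1,2,3),iters=6,chan=None,verbose=False):
    g=cv2.GaussianBlur((im.astype(float).mean(2) if chan is None else im[...,chan].astype(float)),(0,0),0.6)
    p=np.array(p0,float)
    for it in range(iters):
        sp=span if it<2 else span*0.6
        A=[];b=[];off={}
        c,s=np.cos(p[2]),np.sin(p[2])
        for k in sides:
            n=[(1,0),(0,1),(-1,0),(0,-1)][k];h=L/2 if k%2==0 else W/2;t=(-n[1],n[0]);w=(W if k%2==0 else L)/2
            for a in np.linspace(-.85,.85,25)*w:
                o=np.linspace(-sp,sp,41)
                lx=n[0]*(h+o)+t[0]*a;ly=n[1]*(h+o)+t[1]*a
                X=np.stack([p[0]+c*lx-s*ly,p[1]+s*lx+c*ly,np.full_like(o,z)],-1)
                uv=proj(name,X)
                I=map_coordinates(g,[uv[:,1],uv[:,0]],order=1)
                G=np.gradient(I)**2
                i=G.argmax(); 
                lo,hi=max(0,i-8),min(41,i+9);e=(G[lo:hi]*o[lo:hi]).sum()/G[lo:hi].sum()
                off.setdefault(k,[]).append(e)
                nw=np.array([c*n[0]-s*n[1],s*n[0]+c*n[1]])
                r=np.array([c*(n[0]*h+t[0]*a)-s*(n[1]*h+t[1]*a),s*(n[0]*h+t[0]*a)+c*(n[1]*h+t[1]*a)])
                A.append([nw[0],nw[1],nw@np.array([-r[1],r[0]])]);b.append(e)
        A=np.array(A);b=np.array(b)
        f=lambda d:(A@d-b)*1000
        d=least_squares(f,np.zeros(3),loss='soft_l1').x
        p=p+d
    return p,{k:(round(np.median(v)*1000,2)) for k,v in off.items()}
E
python3 - <<'E'
from h import *
I={n:np.load(n+'0.npz') for n in('top','scene')}
for n in I:
    C=cloud(n,I[n]['d']);im=I[n]['im']
    for nm,xy,z,L,W,yaws in [('plate',(.566,.064),.008,.14,.09,(0,-.25,.25)),('mould',(.524,.276),.03,.14,.09,(0,.1,-.1)),('cover',(.557,-.212),.11,.2,.22,(0,-.25,.25))]:
        best=[]
        for y in yaws:
            try: best.append(fitrect(n,im,z,L,W,(*xy,y),span=.012 if nm!='cover' else .015))
            except Exception as e: print(e)
        for b in best: print(n,nm,b[0].round(4),np.degrees(b[0][2]).round(2),b[1])
    # heights
    for nm,xy in [('plate',(.566,.064)),('mould',(.524,.276)),('table',(.55,.15))]:
        m=(np.abs(C[...,0]-xy[0])<.05)&(np.abs(C[...,1]-xy[1])<.03)
        print(n,nm,np.percentile(C[m][:,2],[10,50,90]).round(4))
E
```

```text
top plate [ 0.5683  0.0671 -0.1362] -7.81 {0: np.float64(0.3), 1: np.float64(0.63), 2: np.float64(0.34), 3: np.float64(0.54)}
top plate [ 0.5683  0.0671 -0.1363] -7.81 {0: np.float64(0.3), 1: np.float64(0.63), 2: np.float64(0.34), 3: np.float64(0.61)}
top plate [ 0.5683  0.0671 -0.1361] -7.8 {0: np.float64(0.3), 1: np.float64(0.62), 2: np.float64(0.34), 3: np.float64(0.62)}
time passes only in moves, steps and waits
top mould [0.5205 0.2795 0.2435] 13.95 {0: np.float64(-0.08), 1: np.float64(0.11), 2: np.float64(-0.0), 3: np.float64(0.22)}
top mould [0.5206 0.2795 0.2428] 13.91 {0: np.float64(0.03), 1: np.float64(0.14), 2: np.float64(-0.08), 3: np.float64(0.21)}
top cover [ 0.5537 -0.2138 -0.1207] -6.92 {0: np.float64(0.08), 1: np.float64(-0.85), 2: np.float64(-1.63), 3: np.float64(-0.92)}
top cover [ 0.5537 -0.2138 -0.1207] -6.92 {0: np.float64(0.08), 1: np.float64(-0.85), 2: np.float64(-1.63), 3: np.float64(-0.92)}
top cover [ 0.5536 -0.2138 -0.1199] -6.87 {0: np.float64(-0.03), 1: np.float64(-0.84), 2: np.float64(-1.45), 3: np.float64(-0.91)}
top plate [0.0029 0.0079 0.0361]
top mo
[... 454 characters left out ...]
float64(0.08), 3: np.float64(0.24)}
scene mould [0.5216 0.2797 0.2395] 13.72 {0: np.float64(0.32), 1: np.float64(0.02), 2: np.float64(0.07), 3: np.float64(0.24)}
scene mould [0.5216 0.2797 0.2394] 13.72 {0: np.float64(0.32), 1: np.float64(0.02), 2: np.float64(0.07), 3: np.float64(0.22)}
time passes only in moves, steps and waits
scene cover [ 0.5545 -0.2127 -0.1232] -7.06 {0: np.float64(-1.17), 1: np.float64(0.16), 2: np.float64(-0.77), 3: np.float64(0.03)}
scene cover [ 0.5545 -0.2128 -0.1232] -7.06 {0: np.float64(-1.49), 1: np.float64(0.03), 2: np.float64(-0.74), 3: np.float64(0.31)}
scene plate [0.0027 0.0099 0.0382]
scene mould [0.0225 0.0278 0.0316]
scene table [-0.7495  0.0008  0.0032]
```

```bash
python3 - <<'E'
from h import *
from scipy.spatial.transform import Rotation as R
s=bot.read_state();M=R.from_rotvec(s['tcp_rot']).as_matrix();print(M.round(3),s['time'])
x=M[:,0];print('toolx yaw',np.degrees(np.arctan2(x[1],x[0])))
# holes overlay check
im=np.load('top0.npz')['im'][...,::-1].copy();sc=np.load('scene0.npz')['im'][...,::-1].copy()
for n,a,box in [('top',im,(200,205,360,305)),('scene',sc,(225,255,345,355))]:
    k=6;x0,y0,x1,y1=box
    b=cv2.resize(a[y0:y1,x0:x1],None,fx=k,fy=k,interpolation=cv2.INTER_CUBIC)
    for (px,py,yw),zs,pts in [((.5683,.0673,-.137),.008,[(-.056,0),(.056,0),(.07,.045),(-.07,.045),(.07,-.045),(-.07,-.045)]),((.521,.2796,.242),.048,[(-.056,0),(.056,0)]),((.521,.2796,.242),.03,[(.07,.045),(-.07,.045),(.07,-.045),(-.07,-.045)])]:
        for lx,ly in pts:
            X=np.array([px+np.cos(yw)*lx-np.sin(yw)*ly,py+np.sin(yw)*lx+np.cos(yw)*ly,zs])
            u,v=proj(n,X);cv2.drawMarker(b,(int((u-x0+.5)*k),int((v-y0+.5)*k)),(0,0,255),0,10,1)
    cv2.imwrite(f'pics/ov_{n}.png',b[:600,:800] if b.shape[1]<=800 else cv2.resize(b,(800,int(b.shape[0]*800/b.shape[1]))))
E
```

```text
[[ 0.338 -0.     0.941]
 [-0.941 -0.     0.338]
 [ 0.    -1.    -0.   ]] 1.1
toolx yaw -70.24484717682489
```

View pics/ov_top.png

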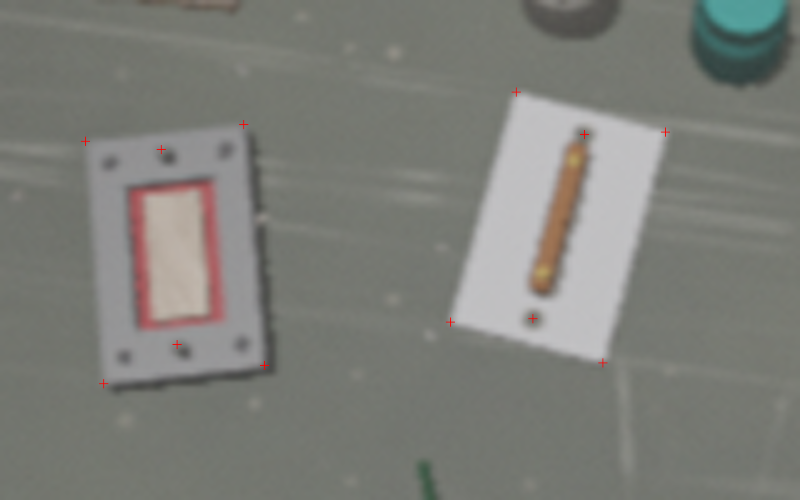

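View pics/ov_scene.png

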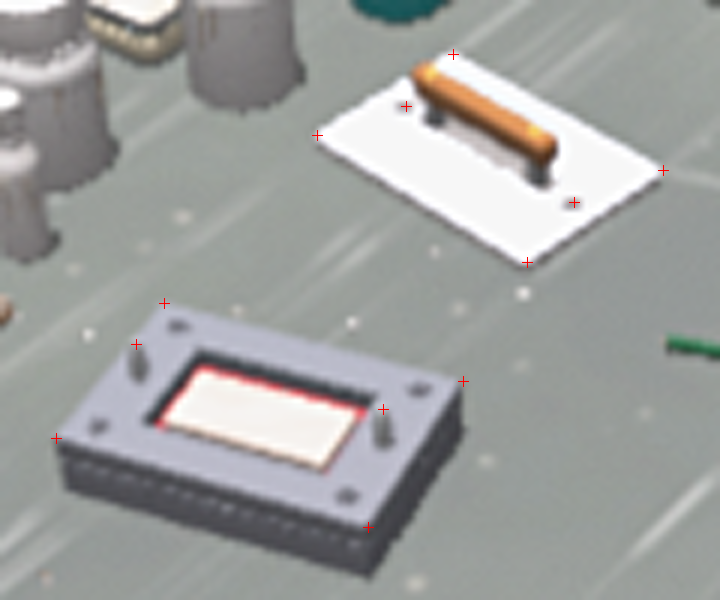

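Call:
play_rows --motion '[[[0.425,0.88,0.05],[0,0,-0.616]],[[0.425,0.88,0.05],[0,0,-0.616]],[[0.425,0.88,0.05],[0,0,-0.616]],[[0.425,0.88,0.05],[0,0,-0.616]],[[0.425,0.88,0.05],[0,0,-0.616]],[[0.425,0.88,0.05],[0,0,-0.616]],[[0.425,0.88,0.05],[0,0,-0.616]],[[0.425,0.88,0.05],[0,0,-0.616]]]' --gripper 0 --squeeze 50

```text
time: 2.1
tool_pos: [0.3986, -0.2828, 0.2516]
tcp_rot: [-1.142, 1.308, -1.31]
wrist_force: [-1.2, 0.1, -0.3]
width: 1.004
```

```bash
cat > st.py <<'E'
from h import *
from scipy.spatial.transform import Rotation as R
s=bot.read_state();M=R.from_rotvec(s['tcp_rot']).as_matrix()
print('t',round(s['time'],2),'q',s['q'].round(3),'p',s['tool_pos'].round(4),'xyaw',np.degrees(np.arctan2(M[1,0],M[0,0])).round(2),'ty',M[:,1].round(3),'F',s['wrist_force'].round(1),'T',s['torque'].round(2),'w',round(s['width'],3))
E
python3 st.py
```

```text
t 2.1 q [-6.680e-01 -1.070e-01  1.965e+00 -1.000e-03  1.283e+00  1.040e+00] p [ 0.3986 -0.2828  0.2516] xyaw -97.82 ty [ 0.    -0.001 -1.   ] F [-1.2  0.1 -0.3] T [-0.   -0.01 -0.01] w 1.004
```

Call:
play_rows --motion '[[[0.425,0.876,-0.1],[0,0,0]],[[0.425,0.876,-0.1],[0,0,0]],[[0.425,0.876,-0.1],[0,0,0]],[[0.425,0.876,-0.1],[0,0,0]],[[0.425,0.876,-0.1],[0,0,0]],[[0.425,0.876,-0.1],[0,0,0]],[[0.425,0.876,-0.1],[0,0,0]],[[0.425,0.876,-0.2],[0,0,0]],[[0.425,0.876,-0.33],[0,0,0]],[[0.425,0.876,-0.45],[0,0,0]]]'

```text
time: 3.35
tool_pos: [0.5685, 0.0647, 0.0698]
tcp_rot: [-1.14, 1.312, -1.313]
wrist_force: [-0.0, -0.0, -0.8]
width: 1.001
```

```bash
python3 st.py
```

```text
t 3.35 q [ 7.000e-02  2.240e-01  1.974e+00 -1.000e-03  9.430e-01  1.783e+00] p [0.5685 0.0647 0.0698] xyaw -98.07 ty [ 0.    -0.001 -1.   ] F [-0.  -0.  -0.8] T [-0.02 -0.04  0.04] w 1.001
```

Call:
play_rows --motion '[[[0,0,-0.06],[0,0,0]],[[0,0,-0.1],[0,0,0]],[[0,0,-0.13],[0,0,0]],[[0,0,-0.145],[0,0,0]],[[0,0,-0.145],[0,0,0]]]'

```text
time: 3.98
tool_pos: [0.5685, 0.067, 0.0136]
tcp_rot: [-1.14, 1.311, -1.311]
wrist_force: [0.1, 0.5, -0.2]
width: 0.999
```

```bash
python3 st.py; python3 - <<'E'
from h import *
for n in ['scene','top']:
    im,d=cams.read_camera(n);cv2.imwrite(f'pics/{n}1.png',cv2.resize(im[190:340,200:400] if n=='scene' else im[180:330,230:430],(800,600),interpolation=cv2.INTER_CUBIC)[...,::-1])
E
```

```text
t 3.98 q [ 0.074  0.301  2.002 -0.     0.838  1.784] p [0.5685 0.067  0.0136] xyaw -97.97 ty [ 0. -0. -1.] F [ 0.1  0.5 -0.2] T [ 0.05 -0.03  0.02] w 0.999
```

View pics/scene1.png

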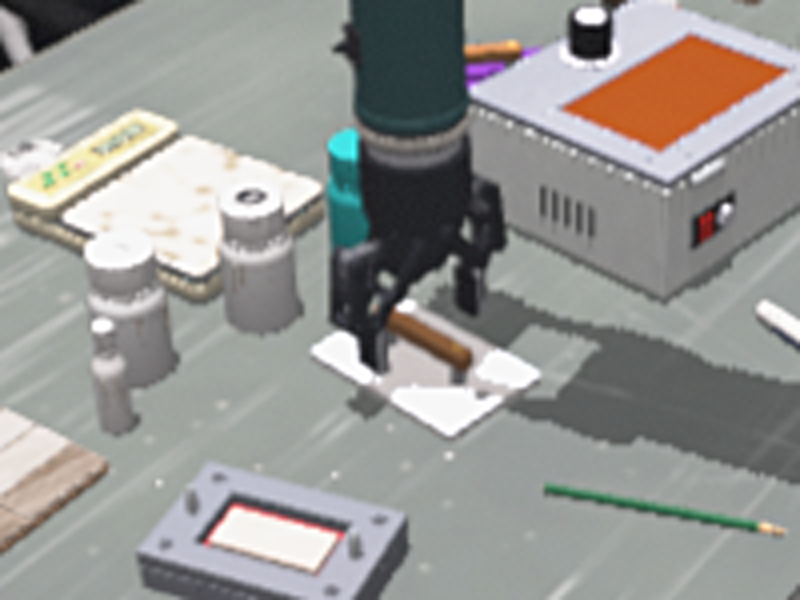

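Scene picture: the open fingers straddle the bar of the white plate (around 420,330 in the crop), and the teal bottle and box are clear. Closing.

Call:
play_rows --motion '[[[0,0,0],[0,0,0]],[[0,0,0],[0,0,0]],[[0,0,0],[0,0,0]],[[0,0,0],[0,0,0]],[[0,0,0],[0,0,0]],[[0,0,0],[0,0,0]]]' --gripper 1 --squeeze 70

```text
time: 4.82
tool_pos: [0.5684, 0.0671, 0.0136]
tcp_rot: [-1.14, 1.311, -1.311]
wrist_force: [-0.2, 0.1, 2.2]
width: 0.146
```

```bash
python3 st.py
```

```text
t 4.83 q [0.074 0.301 2.003 0.    0.838 1.784] p [0.5684 0.0671 0.0136] xyaw -97.96 ty [ 0.  0. -1.] F [-0.2  0.1  2.2] T [-0.03  0.05 -0.02] w 0.146
```

Call:
play_rows --motion '[[[0,0,0.02],[0,0,0]],[[0,0,0.06],[0,0,0]],[[0,0,0.12],[0,0,0]],[[0,0,0.2],[0,0,0]],[[0,0,0.25],[0,0,0]],[[0,0,0.25],[0,0,0]]]'

```text
time: 5.58
tool_pos: [0.57, 0.0673, 0.1158]
tcp_rot: [-1.136, 1.308, -1.313]
wrist_force: [1.2, -0.6, -2.3]
width: 0.15
```

```bash
python3 st.py
```

```text
t 5.58 q [0.074 0.171 1.941 0.    1.025 1.784] p [0.57   0.0673 0.1158] xyaw -97.97 ty [ 0.005  0.    -1.   ] F [ 1.2 -0.6 -2.3] T [0.05 0.01 0.01] w 0.15
```

Call:
play_rows --motion '[[[-0.02,0.09,0],[0,0,0.08]],[[-0.05,0.21,0],[0,0,0.19]],[[-0.08,0.34,0],[0,0,0.31]],[[-0.11,0.46,0],[0,0,0.42]],[[-0.118,0.531,0],[0,0,0.484]],[[-0.118,0.531,-0.04],[0,0,0.484]],[[-0.118,0.531,-0.08],[0,0,0.484]],[[-0.118,0.531,-0.08],[0,0,0.484]]]'

```text
time: 6.58
tool_pos: [0.5186, 0.2772, 0.0778]
tcp_rot: [-1.319, 1.034, -1.03]
wrist_force: [-0.9, -0.1, -1.7]
width: 0.148
```

```bash
python3 st.py; python3 - <<'E'
from h import *
for n in ['scene','top']:
    im,d=cams.read_camera(n);np.savez(f'{n}2.npz',im=im,d=d)
    a=im[220:370,180:380] if n=='scene' else im[190:310,170:330]
    cv2.imwrite(f'pics/{n}2.png',cv2.resize(a,(800,600),interpolation=cv2.INTER_CUBIC)[...,::-1])
s=bot.read_state();z=s['tool_pos'][2]-.0136+.008;p=s['tool_pos']
for n in ['scene','top']:
  im=np.load(n+'2.npz')['im']
  for sd in [(0,1,2,3),(0,2),(1,3)]:
    try:print(n,sd,fitrect(n,im,z,.14,.09,(p[0],p[1],.24),sides=sd))
    except Exception as e:print(e)
E
```

```text
t 6.58 q [ 0.449  0.246  1.929 -0.     0.973  1.78 ] p [0.5186 0.2772 0.0778] xyaw -76.27 ty [-0.006 -0.003 -1.   ] F [-0.9 -0.1 -1.7] T [-0.02 -0.02 -0.03] w 0.148
scene (0, 1, 2, 3) (array([0.51769059, 0.28128273, 0.25293982]), {0: np.float64(1.18), 1: np.float64(0.32), 2: np.float64(1.42), 3: np.float64(1.06)})
Residuals are not finite in the initial point.
Residuals are not finite in the initial point.
top (0, 1, 2, 3) (array([0.52029177, 0.27613836, 0.2442974 ]), {0: np.float64(-0.46), 1: np.float64(-0.78), 2: np.float64(0.2), 3: np.float64(-0.02)})
Residuals are not finite in the initial point.
Residuals are not finite in the initial point.h.py:40: RuntimeWarning: invalid value encountered in scalar divide
  lo,hi=max(0,i-8),min(41,i+9);e=(G[lo:hi]*o[lo:hi]).sum()/G[lo:hi].sum()
```

View pics/scene2.png

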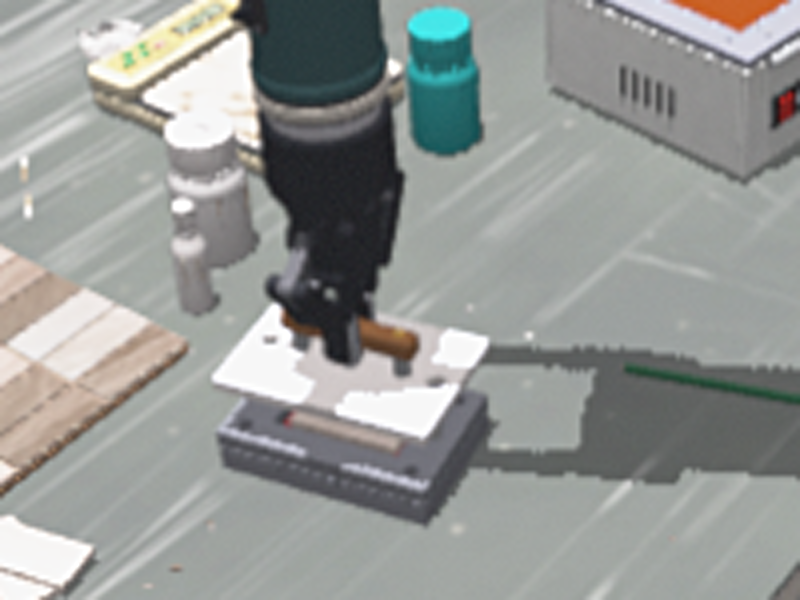

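View pics/top2.png

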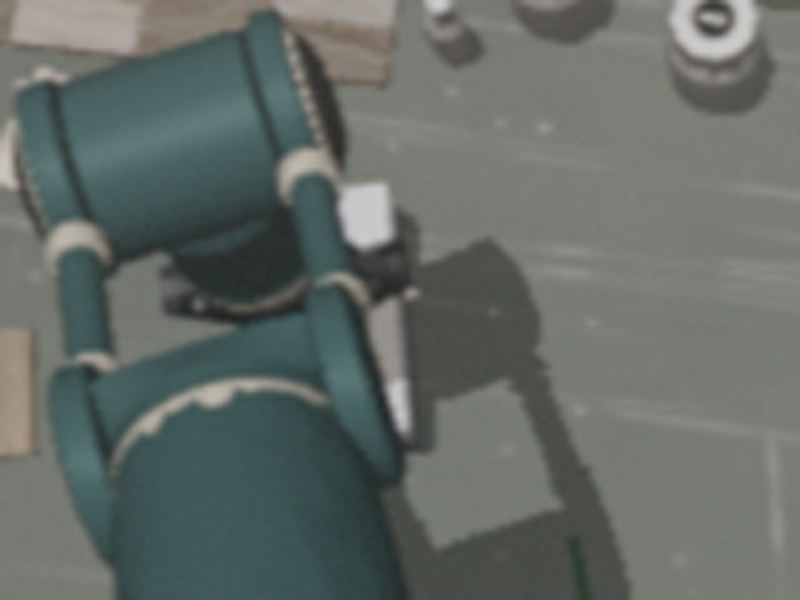

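Call:
play_rows --motion '[[[0,0,0.02],[0,0,0]],[[0,0,0.02],[0,0,0]],[[0,0,0.02],[0,0,0]]]'

```text
time: 7.05
tool_pos: [0.5216, 0.2797, 0.0902]
tcp_rot: [-1.312, 1.029, -1.03]
wrist_force: [-1.7, 0.4, -2.5]
width: 0.15
```

```bash
python3 st.py; python3 - <<'E' 2>&1 | grep -v Warn
from h import *
n='scene'
im,d=cams.read_camera(n);np.savez(f'{n}3.npz',im=im,d=d)
s=bot.read_state();z=s['tool_pos'][2]-.0136+.008;p=s['tool_pos']
print(fitrect(n,im,z,.14,.09,(p[0],p[1],.24)))
k=6;x0,y0=220,280
b=cv2.resize(im[y0:y0+90,x0:x0+120],None,fx=k,fy=k,interpolation=cv2.INTER_CUBIC)[...,::-1].copy()
for (px,py,yw),zs,pts in [((p[0],p[1],np.radians(13.73)),z,[(-.056,0),(.056,0),(.07,.045),(-.07,.045),(.07,-.045),(-.07,-.045)]),((.521,.2796,.242),.03,[(.07,.045),(-.07,.045),(.07,-.045),(-.07,-.045)])]:
    for lx,ly in pts:
        X=np.array([px+np.cos(yw)*lx-np.sin(yw)*ly,py+np.sin(yw)*lx+np.cos(yw)*ly,zs])
        u,v=proj(n,X);cv2.drawMarker(b,(int((u-x0+.5)*k),int((v-y0+.5)*k)),(0,0,255),0,10,1)
cv2.imwrite('pics/ov3.png',b)
E
```

```text
t 7.05 q [ 0.45   0.233  1.919 -0.     0.988  1.78 ] p [0.5216 0.2797 0.0902] xyaw -76.2 ty [ 0.002  0.001 -1.   ] F [-1.7  0.4 -2.5] T [-0.03  0.02  0.  ] w 0.15
(array([0.52229556, 0.2812948 , 0.23461249]), {0: np.float64(2.42), 1: np.float64(0.45), 2: np.float64(1.17), 3: np.float64(1.55)})
```

View pics/ov3.png

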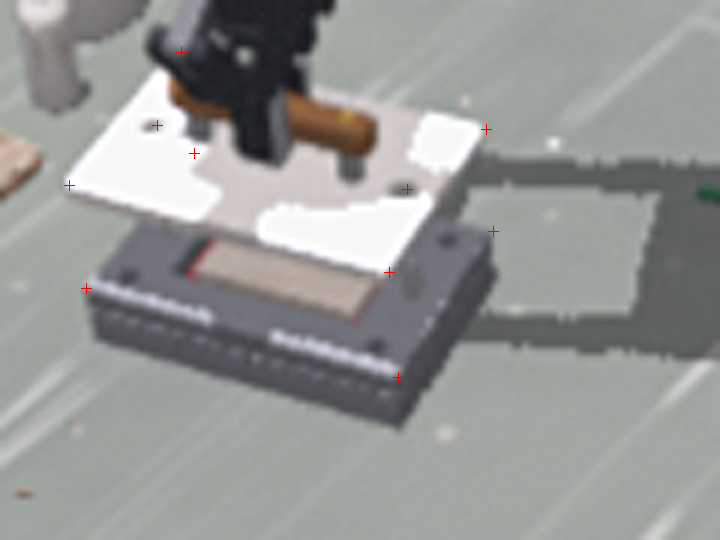

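Call:
play_rows --motion '[[[0,0,-0.02],[0,0,0]],[[0,0,-0.04],[0,0,0]],[[0,0,-0.055],[0,0,0]],[[0,0,-0.07],[0,0,0]],[[0,0,-0.08],[0,0,0]],[[0,0,-0.08],[0,0,0]]]'

```text
time: 7.85
tool_pos: [0.5206, 0.2794, 0.0568]
tcp_rot: [-1.314, 1.03, -1.03]
wrist_force: [0.4, 0.2, -2.7]
width: 0.152
```

```bash
python3 st.py
```

```text
t 7.85 q [0.45  0.273 1.94  0.    0.929 1.78 ] p [0.5206 0.2794 0.0568] xyaw -76.19 ty [-0.001 -0.    -1.   ] F [ 0.4  0.2 -2.7] T [-0.    0.04  0.01] w 0.152
```

Call:
play_rows --motion '[[[0,0,-0.008],[0,0,0]],[[0,0,-0.016],[0,0,0]],[[0,0,-0.022],[0,0,0]],[[0,0,-0.028],[0,0,0]],[[0,0,-0.032],[0,0,0]],[[0,0,-0.034],[0,0,0]],[[0,0,-0.035],[0,0,0]]]'

```text
time: 8.72
tool_pos: [0.5209, 0.2795, 0.0436]
tcp_rot: [-1.314, 1.03, -1.03]
wrist_force: [-1.0, -1.3, 2.1]
width: 0.151
```

```bash
python3 st.py;python3 - <<'E'
from h import *
n='scene'
im,d=cams.read_camera(n);np.savez(f'{n}4.npz',im=im,d=d)
cv2.imwrite('pics/s4.png',cv2.resize(im[280:370,220:340],(800,600),interpolation=cv2.INTER_CUBIC)[...,::-1])
E
```

```text
t 8.72 q [ 0.45   0.29   1.947 -0.     0.905  1.78 ] p [0.5209 0.2795 0.0436] xyaw -76.18 ty [-0. -0. -1.] F [-1.  -1.3  2.1] T [-0.12  0.3   0.04] w 0.151
```

View pics/s4.png

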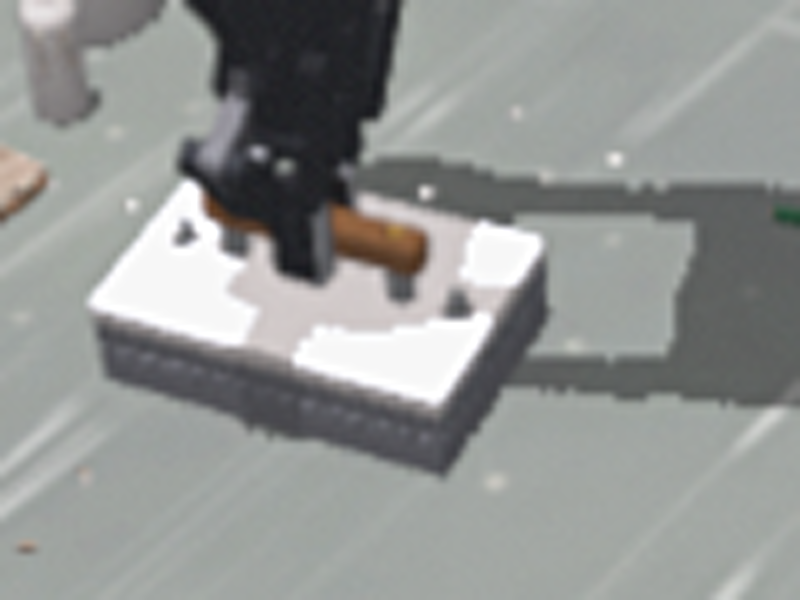

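Both pins show through the holes at (180,232) and (458,302); the plate looks flush and the force changed from -2.7 to +2.1 N. I'll nudge it down slightly and release.

Call:
play_rows --motion '[[[0,0,-0.003],[0,0,0]],[[0,0,-0.003],[0,0,0]]]'

```text
time: 9.02
tool_pos: [0.5209, 0.2795, 0.0435]
tcp_rot: [-1.314, 1.03, -1.03]
wrist_force: [-4.6, -3.4, 6.6]
width: 0.152
```

```bash
python3 st.py
```

```text
t 9.03 q [0.45  0.29  1.947 0.    0.905 1.78 ] p [0.5209 0.2795 0.0435] xyaw -76.18 ty [-0. -0. -1.] F [-4.6 -3.4  6.6] T [-0.44  0.65 -0.03] w 0.152
```

Resting on the mould. Opening.

Call:
play_rows --motion '[[[0,0,0.003],[0,0,0]],[[0,0,0.003],[0,0,0]],[[0,0,0.003],[0,0,0]],[[0,0,0.003],[0,0,0]],[[0,0,0.003],[0,0,0]]]' --gripper 0

```text
time: 9.65
tool_pos: [0.5209, 0.2795, 0.0431]
tcp_rot: [-1.314, 1.03, -1.03]
wrist_force: [-0.0, -0.4, -0.7]
width: 0.999
```

```bash
python3 st.py
```

```text
t 9.65 q [ 0.45   0.291  1.947 -0.     0.904  1.78 ] p [0.5209 0.2795 0.0431] xyaw -76.18 ty [-0. -0. -1.] F [-0.  -0.4 -0.7] T [-0.01 -0.01 -0.01] w 0.999
```

Call:
play_rows --motion '[[[0,0,0.1],[0,0,0]],[[0,0,0.25],[0,0,0]],[[0,0,0.4],[0,0,0]],[[0,0,0.5],[0,0,0]],[[0,-0.1,0.5],[0,0,0.19]],[[0.02,-0.25,0.5],[0,0,0.38]],[[0.04,-0.4,0.5],[0,0,0.57]],[[0.06,-0.55,0.5],[0,0,0.76]],[[0.08,-0.7,0.5],[0,0,0.88]],[[0.1,-0.85,0.5],[0,0,0.88]]]'

```text
time: 10.9
tool_pos: [0.5609, -0.0624, 0.2434]
tcp_rot: [-1.512, 0.499, -0.5]
wrist_force: [0.5, 0.5, 0.5]
width: 0.999
```

```bash
python3 st.py; python3 - <<'E' 2>&1 | grep -v Warn
from h import *
D=np.array([[.264,1.604,.675,.2313],[-.107,1.965,.4887,.2516],[.301,2.002,.5725,.0136],[.171,1.941,.574,.1158],[.29,1.947,.5911,.0436]])
A=[];b=[]
for q2,q3,r,z in D:
    s=q2+q3
    A+= [[1,0,np.sin(q2),np.cos(s),np.sin(s)],[0,1,np.cos(q2),-np.sin(s),np.cos(s)]];b+=[r,z]
x,res,_,_=np.linalg.lstsq(np.array(A),np.array(b),rcond=None);print(x.round(4),res)
for n in ['scene','top']:
    im,d=cams.read_camera(n);np.savez(f'{n}5.npz',im=im,d=d)
    cv2.imwrite(f'pics/{n}5.png',cv2.resize(im[280:370,220:340] if n=='scene' else im[210:300,200:320],(800,600),interpolation=cv2.INTER_CUBIC)[...,::-1])
    for z in(.03,.038):print(n,z,fitrect(n,im,z,.14,.09,(.521,.2796,.242)))
    C=cloud(n,d);c,s=np.cos(.242),np.sin(.242);dx=C[...,0]-.521;dy=C[...,1]-.2796
    lx=c*dx+s*dy;ly=-s*dx+c*dy
    for sx in(-1,1):
      for sy in (-1,1):
        m=(lx*sx>.02)&(lx*sx<.062)&(ly*sy>.014)&(ly*sy<.038);print(sx,sy,m.sum(),np.median(C[m][:,2]).round(4))
    for l in['knob','hinge']:print(l,[(world(n,r['xyz']).round(4),round(r['conf'],2)) for r in cams.mark_of(n,l)[:1]])
E
```

```text
t 10.9 q [-0.155  0.047  1.83   0.     1.264  0.483] p [ 0.5609 -0.0624  0.2434] xyaw -36.54 ty [ 0.001  0.    -1.   ] F [0.5 0.5 0.5] T [ 0.   -0.03  0.03] w 0.999
[ 7.000e-04 -9.520e-02  5.103e-01  2.000e-04  5.662e-01] [2.37251438e-06]
scene 0.03 (array([0.5287154 , 0.27409526, 0.24122725]), {0: np.float64(2.5), 1: np.float64(2.56), 2: np.float64(2.43), 3: np.float64(2.45)})
scene 0.038 (array([0.52224925, 0.28040653, 0.24264041]), {0: np.float64(1.75), 1: np.float64(2.03), 2: np.float64(1.87), 3: np.float64(1.93)})
-1 -1 89 0.0386
-1 1 120 0.0388
1 -1 16 0.0393
1 1 116 0.0388
knob [(array([ 0.6234, -0.2188,  0.1305]), 0.66)]
hinge [(array([ 0.4571, -0.2006,  0.0981]), 0.84)]
top 0.03 (array([0.52221696, 0.28123201, 0.24515993]), {0: np.float64(0.78), 1: np.float64(0.97), 2: np.float64(1.05), 3: np.float64(1.44)})
top 0.038 (array([0.5207615 , 0.27975228, 0.24416225]), {0: np.float64(0.45), 1: np.float64(0.73), 2: np.float64(0.58), 3: np.float64(1.19)})
-1 -1 129 0.0374
-1 1 129 0.0374
1 -1 119 0.0369
1 1 122 0.0363
knob [(array([ 0.6191, -0.217 ,  0.1321]), 0.55)]
hinge [(array([ 0.455 , -0.2024,  0.1009]), 0.94)]
```

View pics/scene5.png

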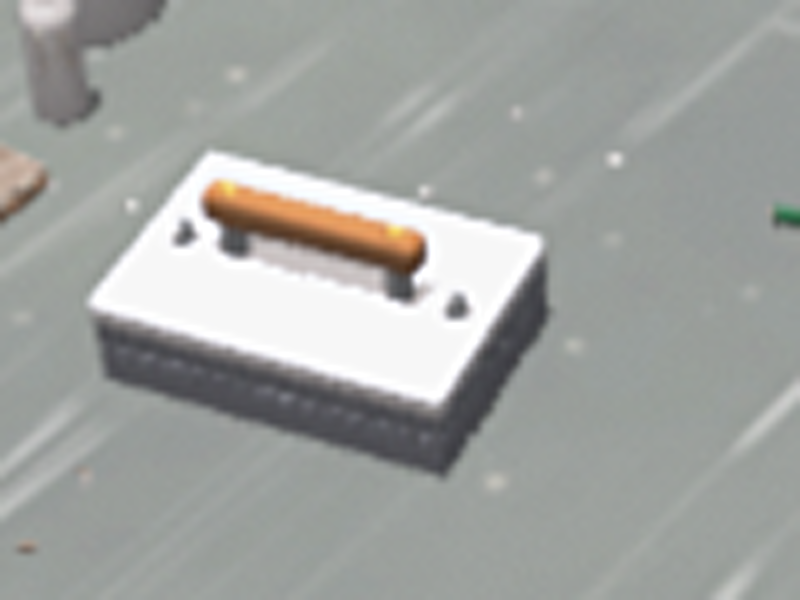

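View pics/top5.png

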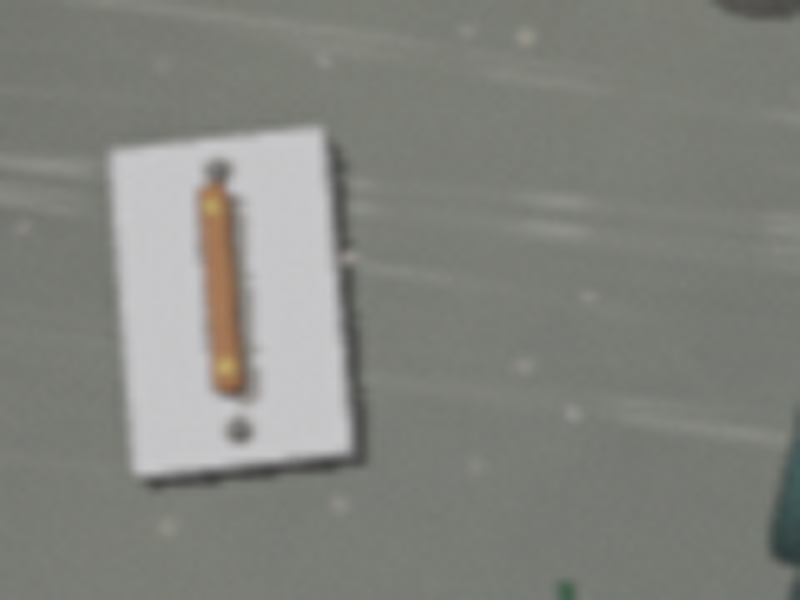

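```bash
python3 - <<'E' 2>&1 | grep -v Warn
from h import *
print(onz('top',np.array(421.56),np.array(234.3),.144))
for n,(x0,y0,x1,y1) in [('top',(408,222,436,248)),('scene',(335,185,365,212))]:
    im=np.load(n+'0.npz')['im'].astype(float).mean(2)
    s=im[y0:y1,x0:x1]
    b=cv2.resize(s.astype(np.uint8),None,fx=18,fy=18,interpolation=cv2.INTER_CUBIC);cv2.imwrite(f'pics/k_{n}.png',b)
    u,v=np.meshgrid(np.arange(x0,x1),np.arange(y0,y1))
    P=np.array([.6205,-.2205,.144]);uv=proj(n,P);print(n,uv)
    m=(np.hypot(u-uv[0],v-uv[1])<7); w=np.clip(s-110,0,None)*m
    cu,cv=(w*u).sum()/w.sum(),(w*v).sum()/w.sum();print(cu,cv,onz(n,np.array(cu),np.array(cv),.144))
E
```

```text
[ 0.61849625 -0.22160047  0.144     ]
top [421.20933993 233.51568147]
421.5130260521042 233.5273213092852 [ 0.62057072 -0.22129828  0.144     ]
scene [346.92004959 193.41365535]
346.6387219063092 192.14752233956133 [ 0.62606442 -0.22735829  0.144     ]
```

View pics/k_top.png

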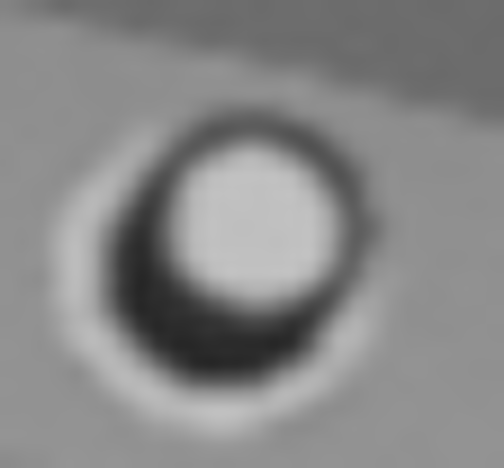

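View pics/k_scene.png

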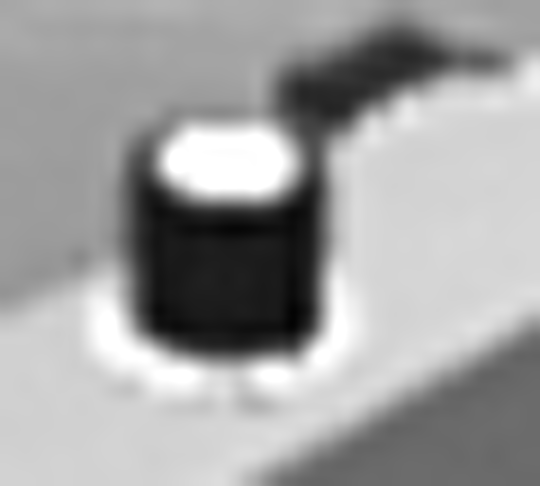

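Call:
play_rows --motion '[[[0.04,-0.12,0],[0,0,0.19]],[[0.09,-0.26,0],[0,0,0.38]],[[0.149,-0.4,0],[0,0,0.57]],[[0.149,-0.401,0],[0,0,0.657]],[[0.149,-0.401,-0.05],[0,0,0.657]],[[0.149,-0.401,-0.15],[0,0,0.657]],[[0.149,-0.401,-0.22],[0,0,0.657]],[[0.149,-0.401,-0.28],[0,0,0.657]],[[0.149,-0.401,-0.318],[0,0,0.657]],[[0.149,-0.401,-0.318],[0,0,0.657]]]'

```text
time: 12.45
tool_pos: [0.6192, -0.219, 0.1139]
tcp_rot: [-1.567, 0.098, -0.093]
wrist_force: [0.2, 0.6, 0.3]
width: 0.999
```

```bash
python3 st.py;python3 - <<'E'
from h import *
for n in ['scene','top']:
    im,d=cams.read_camera(n)
    cv2.imwrite(f'pics/{n}6.png',cv2.resize(im[120:270,280:480] if n=='scene' else im[170:320,350:550],(800,600),interpolation=cv2.INTER_CUBIC)[...,::-1])
E
```

```text
t 12.45 q [-0.378  0.324  1.752  0.     1.069 -0.257] p [ 0.6192 -0.219   0.1139] xyaw -6.96 ty [-0.004  0.002 -1.   ] F [0.2 0.6 0.3] T [-0.04 -0.01 -0.02] w 0.999
```

View pics/scene6.png

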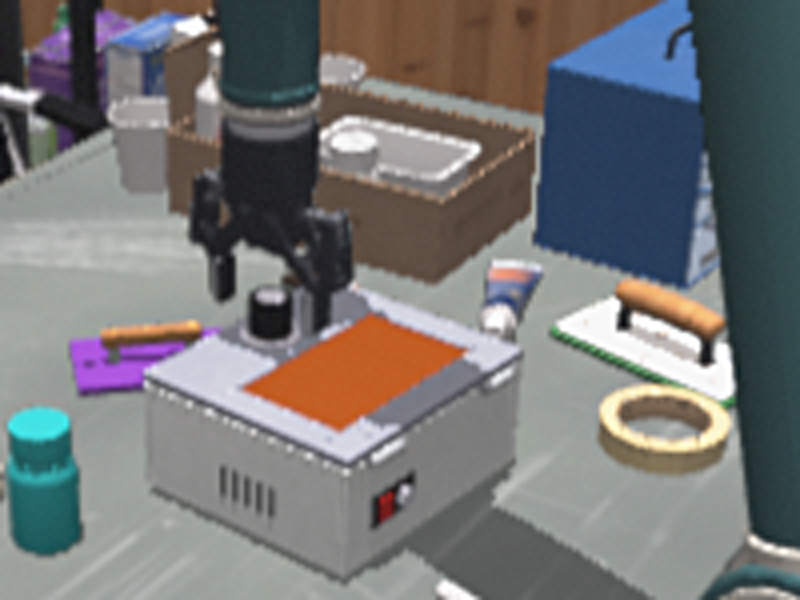

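Scene crop: the fingers straddle the black knob (at 270,310) on its ±x sides. Closing.

Call:
play_rows --motion '[[[0,0,0],[0,0,0]],[[0,0,0],[0,0,0]],[[0,0,0],[0,0,0]],[[0,0,0],[0,0,0]],[[0,0,0],[0,0,0]]]' --gripper 1 --squeeze 60

```text
time: 13.18
tool_pos: [0.6203, -0.2211, 0.1173]
tcp_rot: [-1.569, 0.097, -0.096]
wrist_force: [-3.6, 0.1, 5.6]
width: 0.4
```

```bash
python3 st.py
```

```text
t 13.18 q [-0.38   0.322  1.749 -0.     1.071 -0.257] p [ 0.6203 -0.2211  0.1173] xyaw -7.03 ty [-0. -0. -1.] F [-3.6  0.1  5.6] T [ 0.16  0.57 -0.01] w 0.4
```

Call:
play_rows --motion '[[[0,0,0.008],[0,0,0]],[[0,0,0.015],[0,0,0]],[[0,0,0.015],[0,0,0]],[[0,0,0.015],[0,0,0]]]'

```text
time: 13.68
tool_pos: [0.6199, -0.221, 0.121]
tcp_rot: [-1.569, 0.097, -0.095]
wrist_force: [-1.3, -2.2, -7.7]
width: 0.404
```

```bash
python3 st.py
```

```text
t 13.68 q [-0.38   0.318  1.746 -0.     1.079 -0.257] p [ 0.6199 -0.221   0.121 ] xyaw -7.03 ty [-0.001  0.    -1.   ] F [-1.3 -2.2 -7.7] T [-0.46 -0.56 -0.02] w 0.404
```

Call:
play_rows --motion '[[[-0.001,0,0.007],[0,-0.03,0]],[[-0.002,0,0.014],[0,-0.05,0]],[[-0.002,0,0.014],[0,-0.05,0]]]'

```text
time: 14.05
tool_pos: [0.619, -0.2208, 0.1278]
tcp_rot: [-1.566, 0.066, -0.127]
wrist_force: [-1.9, -1.0, -8.8]
width: 0.405
```

```bash
python3 st.py
```

```text
t 14.05 q [-0.388  0.287  1.773  0.017  1.045 -0.274] p [ 0.619  -0.2208  0.1278] xyaw -7.04 ty [ 0.039  0.    -0.999] F [-1.9 -1.  -8.8] T [-0.51 -0.25 -0.03] w 0.405
```

```bash
python3 - <<'E'
from h import *
for n in ['scene','top']:
    im,d=cams.read_camera(n);C=cloud(n,d);C0=cloud(n,np.load(n+'0.npz')['d'])
    c,s=np.cos(-.122),np.sin(-.122);m0=None
    for nm,X in(('t0',C0),('now',C)):
        dx=X[...,0]-.4567;dy=X[...,1]+.2009;lx=c*dx+s*dy;ly=-s*dx+c*dy
        o=[]
        for a in(.02,.05,.1,.14,.175):
            m=(abs(lx-a)<.012)&(abs(ly)>.04)&(abs(ly)<.1)&(X[...,2]>.09)&(X[...,2]<.15);o.append((int(m.sum()),np.median(X[m][:,2]).round(4) if m.any() else 0))
        print(n,nm,o)
    cv2.imwrite(f'pics/{n}7.png',cv2.resize(im[150:270,300:460] if n=='scene' else im[170:320,350:550],(800,600),interpolation=cv2.INTER_CUBIC)[...,::-1])
E
```

```text
scene t0 [(155, np.float64(0.1106)), (153, np.float64(0.1092)), (144, np.float64(0.1095)), (145, np.float64(0.1106)), (130, np.float64(0.111))]
scene now [(158, np.float64(0.1121)), (161, np.float64(0.1125)), (149, np.float64(0.1155)), (144, np.float64(0.1199)), (111, np.float64(0.1218))]
top t0 [(401, np.float64(0.1087)), (403, np.float64(0.1073)), (393, np.float64(0.1077)), (388, np.float64(0.109)), (376, np.float64(0.1092))]
top now [(150, np.float64(0.1099)), (124, np.float64(0.1113)), (110, np.float64(0.1144)), (201, np.float64(0.1179)), (298, np.float64(0.1194))]
```

View pics/scene7.png

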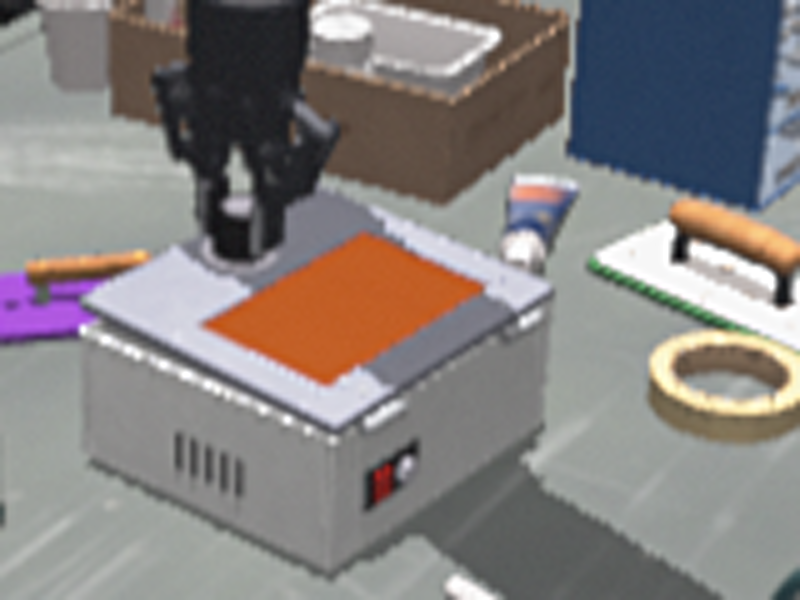

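```bash
cat > arc.py <<'E'
from h import *
from scipy.spatial.transform import Rotation as R
import sys
H=np.array([.4567,-.2009,.1]);yaw=np.radians(-7.)
ax=-np.array([-np.sin(yaw),np.cos(yaw),0]);ex=np.array([np.cos(yaw),np.sin(yaw),0])
K0=H+.165*ex+np.array([0,0,.0170])
D=R.from_matrix(np.column_stack([ex,[0,0,-1],np.cross(ex,[0,0,-1])]))
def pose(th):
    r=R.from_rotvec(ax*th);return H+r.apply(K0-H),r*D
def rows(p0,R0,ths):
    for t in ths:
        p,r=pose(np.radians(t));d=(r*R0.inv()).as_rotvec()
        print(t,((p-p0)/.4).round(3).tolist(),(d/(np.pi/4)).round(3).tolist(),p.round(4))
E
python3 - <<'E'
from arc import *
s=bot.read_state();R0=R.from_rotvec(s['tcp_rot']);print(s['tool_pos'].round(4),s['wrist_force'].round(1),(R0*D.inv()).as_rotvec()*57.3)
rows(np.array([.6193,-.2210,.1277]),R.from_rotvec([0,-.05*np.pi/4,0])*D,[4,6,9,13,17,21,25])
E
```

```text
[ 0.619  -0.2208  0.1275] [-3.2 -2.5 -8.3] [ 0.0090831  -2.18893394 -0.02236125]
4 [-0.001, 0.0, 0.002] [-0.011, -0.038, -0.0] [ 0.6189 -0.2208  0.1285]
6 [-0.004, 0.001, 0.016] [-0.016, -0.082, -0.0] [ 0.6178 -0.2207  0.1342]
9 [-0.009, 0.001, 0.037] [-0.024, -0.149, -0.0] [ 0.6158 -0.2204  0.1426]
13 [-0.017, 0.002, 0.065] [-0.035, -0.237, -0.001] [ 0.6125 -0.22    0.1537]
17 [-0.027, 0.004, 0.092] [-0.046, -0.325, -0.001] [ 0.6084 -0.2195  0.1645]
21 [-0.039, 0.005, 0.118] [-0.057, -0.413, -0.001] [ 0.6035 -0.2189  0.175 ]
25 [-0.053, 0.007, 0.144] [-0.068, -0.501, -0.001] [ 0.598  -0.2182  0.1851]
```

Call:
play_rows --motion '[[[-0.001,0,0.002],[-0.011,-0.038,0]],[[-0.004,0.001,0.016],[-0.016,-0.082,0]],[[-0.009,0.001,0.037],[-0.024,-0.149,0]],[[-0.017,0.002,0.065],[-0.035,-0.237,0]],[[-0.027,0.004,0.092],[-0.046,-0.325,0]],[[-0.039,0.005,0.118],[-0.057,-0.413,0]],[[-0.039,0.005,0.118],[-0.057,-0.413,0]],[[-0.039,0.005,0.118],[-0.057,-0.413,0]]]'

```text
time: 15.15
tool_pos: [0.6034, -0.2189, 0.1752]
tcp_rot: [-1.572, -0.193, -0.382]
wrist_force: [-5.1, -3.2, -5.3]
width: 0.4
```

```bash
python3 st.py; python3 - <<'E'
from arc import *
s=bot.read_state();R0=R.from_rotvec(s['tcp_rot']);print((R0*D.inv()).as_rotvec()*57.3)
p,r=pose(np.radians(21));rows(p,r,[24,28,32,36,40,43,45])
im,d=cams.read_camera('scene')
cv2.imwrite('pics/s8.png',cv2.resize(im[120:270,280:480],(800,600),interpolation=cv2.INTER_CUBIC)[...,::-1])
E
```

```text
t 15.15 q [-0.449  0.039  2.014  0.169  0.748 -0.432] p [ 0.6034 -0.2189  0.1752] xyaw -6.96 ty [ 0.355 -0.044 -0.934] F [-5.1 -3.2 -5.3] T [-0.46  1.26 -0.24] w 0.4
[ -2.58318099 -20.79416689   0.03451293]
24 [-0.01, 0.001, 0.019] [-0.008, -0.066, 0.0] [ 0.5994 -0.2184  0.1826]
28 [-0.025, 0.003, 0.044] [-0.019, -0.154, 0.0] [ 0.5934 -0.2177  0.1925]
32 [-0.042, 0.005, 0.067] [-0.03, -0.243, 0.0] [ 0.5866 -0.2169  0.2019]
36 [-0.061, 0.007, 0.089] [-0.041, -0.331, 0.0] [ 0.5793 -0.216   0.2107]
40 [-0.081, 0.01, 0.11] [-0.051, -0.419, 0.0] [ 0.5713 -0.215   0.2191]
43 [-0.096, 0.012, 0.125] [-0.06, -0.485, 0.0] [ 0.565  -0.2142  0.225 ]
45 [-0.107, 0.013, 0.134] [-0.065, -0.529, 0.0] [ 0.5606 -0.2137  0.2287]
```

View pics/s8.png

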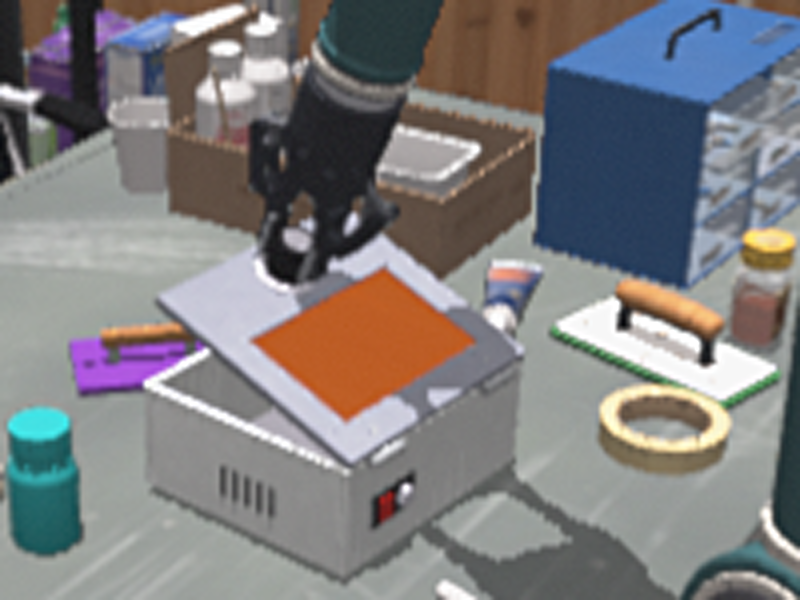

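The cover is open about 21° with moderate forces, and the knob is firmly held. Continuing.

Call:
play_rows --motion '[[[-0.01,0.001,0.019],[-0.008,-0.066,0]],[[-0.025,0.003,0.044],[-0.019,-0.154,0]],[[-0.042,0.005,0.067],[-0.03,-0.243,0]],[[-0.061,0.007,0.089],[-0.041,-0.331,0]],[[-0.081,0.01,0.11],[-0.051,-0.419,0]],[[-0.096,0.012,0.125],[-0.06,-0.485,0]],[[-0.107,0.013,0.134],[-0.065,-0.529,0]],[[-0.107,0.013,0.134],[-0.065,-0.529,0]],[[-0.107,0.013,0.134],[-0.065,-0.529,0]]]'

```text
time: 16.32
tool_pos: [0.5613, -0.2139, 0.2281]
tcp_rot: [-1.529, -0.525, -0.707]
wrist_force: [-4.0, -3.2, -5.5]
width: 0.404
```

```bash
python3 st.py; python3 - <<'E'
from arc import *
s=bot.read_state();R0=R.from_rotvec(s['tcp_rot']);print((R0*D.inv()).as_rotvec()*57.3)
for n in['scene','top']:
    im,d=cams.read_camera(n);C=cloud(n,d)
    cv2.imwrite(f'pics/{n}9.png',im[...,::-1])
    dx=C-H;lx=dx@ex;ly=-dx@ax*1.0;z=dx[...,2]
    m=(abs(ly)<.105)&(lx>.03)&(lx<.16)&(z>.03)&(z<.17)&(z-lx<.04)&(z-lx>-.04)&(abs(ly)>.05)
    print(n,m.sum(),np.degrees(np.arctan(np.polyfit(lx[m],z[m],1)[0])))
E
```

```text
t 16.32 q [-0.592 -0.257  2.328  0.785  0.469 -1.074] p [ 0.5613 -0.2139  0.2281] xyaw -6.93 ty [ 0.701 -0.087 -0.708] F [-4.  -3.2 -5.5] T [-0.22  1.87 -0.48] w 0.404
[-5.52126325e+00 -4.45752883e+01  3.61302448e-02]
scene 1053 45.1997136337413
top 2176 44.62164471490187
```

View pics/scene9.png

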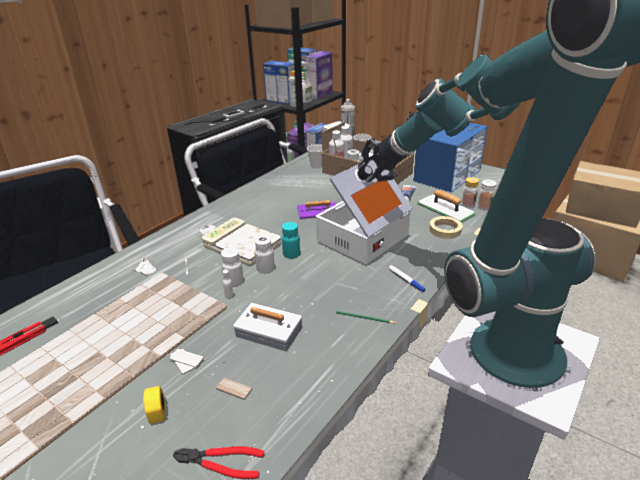

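View pics/top9.png

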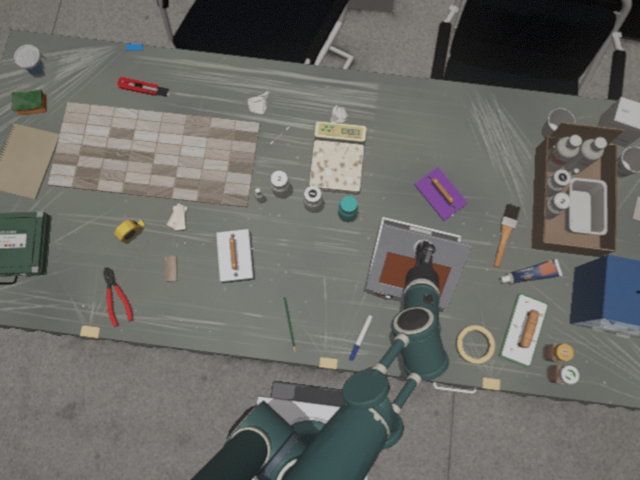

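The cover stands open at about 45° with its knob gripped (scene ~372,160). The mould is closed (267,325), and the bottles, tape and tile have not moved. One short hold to check it is steady, then I'll hand in.

Call:
play_rows --motion '[[[0,0,0],[0,0,0]],[[0,0,0],[0,0,0]],[[0,0,0],[0,0,0]],[[0,0,0],[0,0,0]]]'

```text
time: 16.92
tool_pos: [0.5615, -0.2139, 0.2279]
tcp_rot: [-1.529, -0.525, -0.706]
wrist_force: [-4.9, -3.7, -5.7]
width: 0.406
```

```bash
python3 st.py; python3 -c "
from workcell import bot
print(bot.finish_job())"
```

```text
t 16.93 q [-0.592 -0.256  2.327  0.785  0.469 -1.074] p [ 0.5615 -0.2139  0.2279] xyaw -6.91 ty [ 0.7   -0.086 -0.708] F [-4.9 -3.7 -5.7] T [-0.18  1.88 -0.52] w 0.406
the job is handed in; nothing more can be done
None
```

I closed the mould and opened the curing box, then handed in at about 17 s with the arm still holding the cover up.

- **Mould:** I lowered the white backplate over both pins and let go. Afterwards both pins showed through the holes, and the plate's top measured 36 to 39 mm above the table at all four corners in both cameras (38 mm expected).
- **Cover:** it came up on the first tug, so I did not turn the knob. I raised it along its arc. Depth from the two cameras gives 45.2° and 44.6°. In a short hold just before handing in, the arm stayed still and carried about 8 N.
- **Other things:** in the last pictures the bottles, tape roll, loose tile and both look-alikes were where they started.

No final check failed. My outline fit for the plate's heading differed by 0.7° between the cameras, and the fingers squared the plate up as they closed. The force on the first tug did not settle whether the cover was caught. I lifted it a little further and confirmed with depth that it was free before raising it.

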